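Fit the knurled shorting cap on the dummy load and hold it down

ROBOT

A 6-joint arm with a two-finger parallel gripper is mounted at the origin on the work surface. World frame = base frame: x ahead of the robot, y to its left, z up, the work surface at z = 0. Lengths are in m, angles in degrees, forces in N, time in s.
With the tool pointing down it reaches from about 0.35 to 0.875 m from the base axis. Payload 4.2 kg.
Tool frame: the origin (TCP) lies midway between the tips of the shut fingers; the grasp point (between the pads) lies 19 mm behind it; z points along the fingers, y is the line along which they close (so a half turn about z gives the same grasp; the last joint's range is limited). The gripper opens to 87 mm and grips with 3 to 60 N. Pads are 19 mm wide; open, the fingers measure 117 mm over their backs; the gripper's body (75 mm by 190 mm) begins 51 mm behind the grasp point.
Start: joints at [91.135, 22.042, 0.453, 0, -68.411, -14.817], TCP at [0.148, 0.607, 0.193] pointing down, gripper open.
Joint ranges: [-179.83, 179.83], [-69.29, 118.12], [-61.27, 80.66], [-181.25, 117.63], [-171.15, -9.14], [-177.46, 177.46]. Speed limits (degrees/s): [159.86, 159.86, 180, 180, 180, 180].

INTERFACE

Orientations are given as [roll, pitch, yaw] about the fixed x, y, z axes, in that order (R = Rz(yaw) Ry(pitch) Rx(roll)).
In Python, from workcell import env gives the robot as it stands. The module is installed in compiled form; this text tells all that it offers. Calls block until the motion is done:
- env.goto(position, orientation): joint-space move of the TCP to a pose.
- env.move_straight(position, rotation=None, rate=0.15, force_limit=None): straight line of the TCP; rotation=None keeps the orientation; rate is the mean speed in m/s. With force_limit (N) it stops when the force on the tool has changed by that much, and returns True; else False.
- env.set_joints(angles): joint-space move.
- env.gripper_to(opening, grasp_force=None): opening from 0.0 (shut) to 1.0 (fully open); grasp_force is the grip in N (None keeps the last); returns when the fingers have stopped.
- env.dwell(seconds).
- env.inverse_kinematics(position, orientation): joint angles nearest the present ones, or None.
- env.read_state(): the state.
- env.grab_frame(name): name is "side" or "top" or "wrist"; returns a dict with "image" (400x640x3 uint8, blue, green, red), "fx", "fy", "cx", "cy" (pixels), "D" ([k1, k2, p1, p2, k3] as OpenCV has them; the pictures are not rectified), "position" and "orientation" of the camera in the world. Camera axes: x right, y up, looking along -z (the intrinsics and any distortion apply to the point x, -y, -z); pixel columns grow to the right and rows downward; lengths in m; the calibration is good to about 2 mm. A picture is of the moment at which its call begins. There is no depth.
A pose or a line that the arm cannot do raises env.Unreachable and nothing moves.
- env.close_job(): hands the job in; it is judged then, once.
Trained networks look in a picture, given as the dict that the camera call returned (one of the last four; its "shot" number tells which), for a name from the list of things; names that differ only in an ending like _2 or _b are one class to them, and where a whole thing is asked for, a point or a joint stands for the part that bears it (a point fixed in the world has none). Each returns a list of dicts, best first, with "score" (0 to 1); they miss things now and then, are a little off and sometimes report something else, mostly with a low value. They report only what shows in the picture. A call takes as long as a camera call. They do not tell look-alikes from the thing itself.
- env.search_frame(picture, thing): "xyz" ([x, y, z] in m, in world coordinates, good to about 4 mm: the middle of the surface that is visible of it).
- env.trace(picture, thing): "mask" (400x640 bool, what is visible of it).
The state is a dict: "clock": time; "joint_positions": joint angles; "qvel": joint speeds; "joint_torque": joint torques, N m; "position": TCP position; "tool_rot": TCP orientation; "force": force on the tool from outside, world axes, zero at the start; "wrist_torque": the same for the moment, N m; "opening": opening from 0.0 (shut) to 1.0 (fully open); "finger_force": force on a finger pad.
Only numpy, scipy, OpenCV 4.12 (cv2) and the standard library are available. Lean on these libraries where they do the work, as an engineer would, in place of code of your own. Each camera call takes 0.05 s, during which the arm holds its last target. There are 200 camera calls.

TASK

Pull the drawer of the low cabinet open by its handle, take out the knurled cap and set it over the pinned spigot on top of the finned dummy-load box. Turn the cap until its hidden keyways drop over the pins, push it fully home against the spring so that its rim sits flush on the box, and finish while still gripping it and holding it down there: do not let go. Leave the spool and the plug in the drawer, and do not knock the capacitor can on the bench.

Things in the scene. Friction and masses are not known exactly. Their poses are not given: they have to be found in the camera images.
- cab: Low grey one-drawer cabinet, 260 deep (x) x 360 wide (y) x 100 mm high, fixed; origin at the centre of its underside, its white drawer front looks along its own -x. In the closed drawer the knurled cap, the spool and the plug stand upright side by side in a row along y, about 100 mm apart, in any order, centres 60 to 80 mm behind the outside of the drawer front.
- cab_drawer0 (a joint): How far the drawer is pulled out along the cabinet's -x, m: 0 closed (at the start), stop at 0.18. Slides with about 1 N of friction and stays where left. Floor 22 mm, side walls' top 78, front's top 88 mm above the bench; inside 215 long x 318 mm wide. Pull out 0.15 or more for the gripper to clear the cabinet above its contents.
- cab_drawer0_handle (a point): Middle of the drawer's handle: a level round steel bar, 11 mm thick and 120 mm long along the cabinet's y, 35 mm in front of the drawer face (29 mm clear gap) and 62 mm above the bench. It moves with the drawer.
- cap: Knurled aluminium cap, round, 49 mm diameter, 46 mm high, about 0.12 kg, standing on its open end; origin at the centre of its open lower rim, z up. The top 12 mm is solid; below is a 33 mm bore, 34 mm deep, with three hidden full-length keyways 120 degrees apart, one at its own +x; each takes a pin with about 6 degrees to spare either way. From outside it looks the same all round.
- load: Finned dark steel dummy-load box, 150 x 154 x 70 mm high, fixed; origin at the centre of its underside. On the middle of its top stands a rigid aluminium spigot, 30 mm diameter, 30 mm high, top edge tapered to 22 mm, with three radial pins 120 degrees apart, 5 mm thick, reaching 19.5 mm from the axis. Which way the pins point is random, unrelated to this yaw.
- load_seat (a point): Point on the spigot's axis level with the box's top (70 mm above the bench), where the cap's rim centre sits when home; z up. The pins' tops are 16 mm above it: a misaligned cap stands on them, rim 16 mm up. Find the keyways by turning it on the pins under a light push of a few N; at most 120 degrees of turn, either way; turned hard against a pin's side it binds.
- load_spring (a joint): How far the brass spring contact in the middle of the spigot is pressed down, m. At 0 its 10 mm wide tip is 42 mm above the box's top; a cap on the pins does not touch it. A cap dropped over the pins meets it with its rim 8 mm up and is home at 0.008. It pushes up with 4 N at first touch, 8 N at home: a cap let go rises 8 mm.
- spool: Bystander in the drawer: small grey spool, 40 mm diameter, 34 mm high, waisted; origin at the centre of its underside.
- plug: Bystander in the drawer: smooth low aluminium plug, 42 mm diameter, 20 mm high; origin at the centre of its underside.
- can: Bystander: black capacitor can standing on the bench, 50 mm diameter, 85 mm high; origin at the centre of its underside.
Things that resemble listed ones, but are neither listed nor needed, are in the scene too. Of the things shaped like the load, the steel one is meant.

How it is judged:
By the outcome, as a careful person would: the job done as asked, in the order asked, and still so for the second after the job is handed in, while the arm keeps its last pose, push and grip.
It also fails if it takes over 72 s, if anything falls off the work surface, if the arm or the gripper's body presses on something with over 40 N, if the wrist force passes 120 N, or if a joint passes its speed limit or range.

## Working session

There is one attempt and no reset: what is moved stays moved. The work goes in short steps, each a Python script; the robot and the scene stay as the last script left them, time stands still between calls to the robot, and variables do not carry over. Pictures are saved under pics/ and viewed, at most 13 in all, crops included, and the job is handed in when it is done.

```bash
mkdir -p pics
python3 - <<'E'
from workcell import env
import cv2, numpy as np
s=env.read_state(); print({k:np.round(v,3) for k,v in s.items()})
for n in ["side","top"]:
    f=env.grab_frame(n); cv2.imwrite(f"pics/{n}0.png",f["image"])
    print(n,np.round(f["position"],3),np.round(f["orientation"],2),f["fx"],f["D"])
    for t in ["cab","cab_drawer0_handle","load","load_seat","can"]:
        for r in env.search_frame(f,t)[:4]: print(t,np.round(r["xyz"],3),round(r["score"],2))
E
```

```text
{'clock': np.float64(0.0), 'joint_positions': array([ 9.1134e+01,  2.2089e+01,  3.7800e-01, -2.9000e-02, -6.8413e+01,
       -1.4816e+01]), 'qvel': array([ 0.023, -0.063,  0.068, -0.008,  0.001, -0.006]), 'joint_torque': array([-2.0000e-03, -3.9066e+01,  1.8739e+01,  4.2200e+00,  1.1000e-02,
       -0.0000e+00]), 'position': array([0.148, 0.607, 0.192]), 'tool_rot': array([ 1.79873e+02, -6.00000e-03, -1.36930e+01]), 'force': array([-0.404, -0.463,  0.577]), 'wrist_torque': array([-0.008,  0.015,  0.01 ]), 'finger_force': np.float64(0.0), 'opening': np.float64(1.0)}
side [-0.137 -0.648  0.832] [ 50.17   0.16 -46.81] 500.94912210397223 [-0.14346058  0.          0.          0.          0.        ]
cab_drawer0_handle [ 0.619 -0.273  0.066] 0.77
load [0.506 0.202 0.068] 0.61
load_seat [0.255 0.25  0.074] 0.92
load_seat [0.504 0.21  0.062] 0.8
can [0.712 0.113 0.054] 0.65
top [ 0.301 -0.03   1.046] [ 13.44  -0.26 -90.7 ] 411.51655193696257 [0.01592505 0.         0.         0.         0.        ]
cab [ 0.726 -0.242  0.098] 0.72
cab_drawer0_handle [ 0.617 -0.255  0.072] 0.59
load [0.257 0.279 0.074] 0.7
load [0.526 0.232 0.069] 0.65
load_seat [0.259 0.281 0.068] 0.94
load_seat [0.526 0.234 0.072] 0.59
can [0.72  0.119 0.081] 0.6
```

View pics/top0.png

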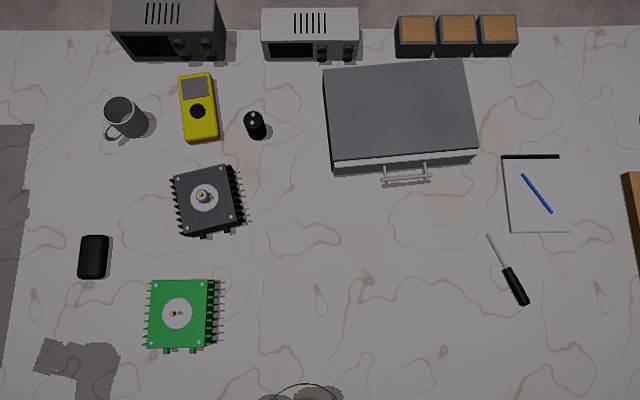

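View pics/side0.png

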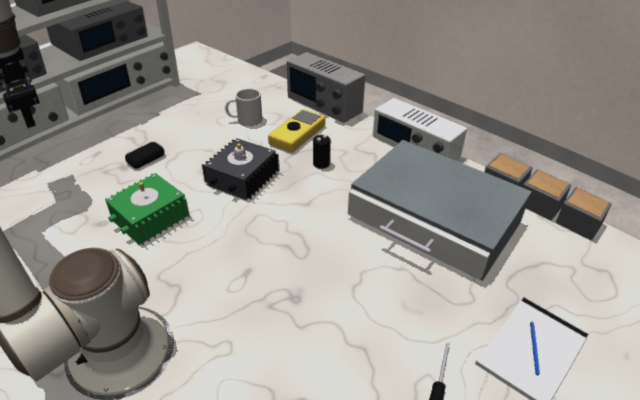

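The top view shows the dark steel box with its spigot near pixel (204,196). The green box at (178,314) is the look-alike, the can is at (256,125), and the handle bar runs from about (381,181) to (431,176). The side view agrees. Next I compute the cabinet yaw and handle position, then check them with the wrist camera.

```bash
cat > h.py <<'E'
from workcell import env
import cv2, numpy as np
from scipy.spatial.transform import Rotation as Rn
def ray(f,px):
    K=np.array([[f["fx"],0,f["cx"]],[0,f["fy"],f["cy"]],[0,0,1]])
    n=cv2.undistortPoints(np.array(px,float).reshape(-1,1,2),K,np.array(f["D"])).reshape(-1,2)
    d=np.c_[n[:,0],-n[:,1],-np.ones(len(n))]
    return np.array(f["position"]),Rn.from_euler("xyz",f["orientation"],degrees=True).apply(d)
def plane(f,px,z):
    o,d=ray(f,px); return o+d*((z-o[2])/d[:,2])[:,None]
def proj(f,P):
    K=np.array([[f["fx"],0,f["cx"]],[0,f["fy"],f["cy"]],[0,0,1]])
    p=Rn.from_euler("xyz",f["orientation"],degrees=True).inv().apply(np.atleast_2d(P)-np.array(f["position"]))
    return cv2.projectPoints(p*[1,-1,-1],np.zeros(3),np.zeros(3),K,np.array(f["D"]))[0].reshape(-1,2)
def st():
    s=env.read_state(); print("t %.2f"%s["clock"],np.round(s["position"],4),np.round(s["tool_rot"],1),"F",np.round(s["force"],1),"M",np.round(s["wrist_torque"],2),"op %.3f ff %.1f"%(s["opening"],s["finger_force"]),np.round(s["joint_positions"],1)); return s
E
python3 - <<'E'
from h import *
f=env.grab_frame("top")
print("top corners",plane(f,[(323,70),(462,59),(478,150),(333,162)],.1).round(3))
print("handle",plane(f,[(381,181),(431,176)],.062).round(3))
print("spigot top",plane(f,[(204,195)],.1).round(3))
f=env.grab_frame("side")
print("handle",plane(f,[(382,228),(430,248)],.062).round(3))
print("spigot top",plane(f,[(239,148)],.1).round(3))
for c in (-90,90,-84,96):
    for p in ((.617,-.258,.043),(.617,-.258,.2),(.45,-.258,.043),(.52,.21,.12)): print(c,p,np.round(env.inverse_kinematics(p,[180,0,c]),0))
E
```

```text
top corners [[ 0.857 -0.052  0.1  ]
 [ 0.884 -0.409  0.1  ]
 [ 0.637 -0.425  0.1  ]
 [ 0.611 -0.073  0.1  ]]
handle [[ 0.573 -0.192  0.062]
 [ 0.584 -0.317  0.062]]
spigot top [[0.532 0.233 0.1  ]]
handle [[ 0.575 -0.201  0.062]
 [ 0.596 -0.317  0.062]]
spigot top [[0.532 0.235 0.1  ]]
-90 (0.617, -0.258, 0.043) [ -9.  34.  -3.   0. -53.   9.]
-90 (0.617, -0.258, 0.2) [ -9.  26.   8.   0. -72.   9.]
-90 (0.45, -0.258, 0.043) [-12.  21. -26.   0. -43.  12.]
-90 (0.52, 0.21, 0.12) [ 39.  20. -15.   0. -56. -39.]
90 (0.617, -0.258, 0.043) [  -9.   34.   -3.    0.  -53. -171.]
90 (0.617, -0.258, 0.2) [  -9.   26.    8.    0.  -72. -171.]
90 (0.45, -0.258, 0.043) [ -12.   21.  -26.   -0.  -43. -168.]
90 (0.52, 0.21, 0.12) [ 39.  20. -15.   0. -56. 141.]
-84 (0.617, -0.258, 0.043) [ -9.  34.  -3.   0. -53.  15.]
-84 (0.617, -0.258, 0.2) [ -9.  26.   8.   0. -72.  15.]
-84 (0.45, -0.258, 0.043) [-12.  21. -26.   0. -43.  18.]
-84 (0.52, 0.21, 0.12) [ 39.  20. -15.   0. -56. -33.]
96 (0.617, -0.258, 0.043) [  -9.   34.   -3.    0.  -53. -165.]
96 (0.617, -0.258, 0.2) [  -9.   26.    8.    0.  -72. -165.]
96 (0.45, -0.258, 0.043) [ -12.   21.  -26.   -0.  -43. -162.]
96 (0.52, 0.21, 0.12) [ 39.  20. -15.   0. -56. 147.]
```

Run:
```python
from h import *
env.gripper_to(0.3)
env.goto([0.575,-0.256,0.2],[180,0,-85.7])
f=env.grab_frame("wrist"); 
print(np.round(f["position"],3),np.round(f["orientation"],1),f["fx"])
im=f["image"].copy()
yaw=np.radians(4.3); c=np.array([.580,-.256,.062]); v=np.array([-np.sin(yaw),np.cos(yaw),0])
for k in (-.06,0,.06):
    p=proj(f,c+k*v)[0]; print(p.round(0)); cv2.drawMarker(im,tuple(int(a) for a in p),(0,0,255),0,12)
cv2.imwrite("pics/w1.png",im); st()
for r in env.search_frame(f,"cab_drawer0_handle"): print(np.round(r["xyz"],3),r["score"])
```

```text
[ 0.581 -0.328  0.392] [ -15.7   -0.  -175.6] 325.6664297356949
[318. 115.]
[319. 174.]
[319. 228.]
t 5.31 [ 0.5753 -0.2554  0.2   ] [-180.     0.   -85.6] F [-0.6 -0.2 -0.4] M [ 0.1   0.02 -0.06] op 0.299 ff 0.0 [ -9.2  22.2   1.7  -0.  -69.5  13.6]
```

View pics/w1.png

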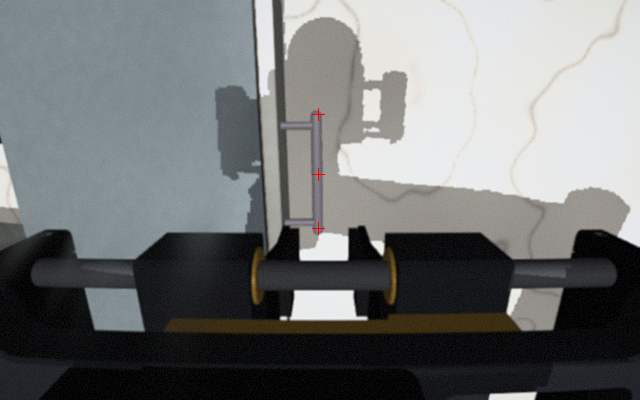

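The projected handle lands on the bar at (317,115–228), within 1–2 mm. Next I descend, grip and pull.

Run:
```python
from h import *
env.gripper_to(0.28,15)
yaw=np.radians(4.3); u=np.array([np.cos(yaw),np.sin(yaw),0])
h=np.array([.5815,-.256,.043]); R=[180,0,-85.7]
env.move_straight(h+[0,0,.157],R)
print(env.move_straight(h,R,rate=.12,force_limit=6)); st()
env.gripper_to(0.0,15); s=st()
print(env.move_straight(np.array(s["position"])-u*.168,rate=.1,force_limit=25)); st()
env.gripper_to(0.28); s=st()
p=np.array(s["position"]); env.move_straight([p[0],p[1],.2],rate=.2)
f=env.grab_frame("top"); cv2.imwrite("pics/t2.png",f["image"][50:250,250:550].repeat(2,0).repeat(2,1))
for t in ["cap","spool","plug","cab_drawer0_handle"]:
    for r in env.search_frame(f,t)[:3]: print(t,np.round(r["xyz"],3),round(r["score"],2))
```

```text
False
t 7.35 [ 0.5821 -0.2562  0.0439] [-179.9   -0.   -85.7] F [-0.6  0.2  0.5] M [ 0.12 -0.04 -0.01] op 0.281 ff 0.0 [ -9.2  30.7  -8.6   0.  -50.7  13.5]
t 8.08 [ 0.5815 -0.256   0.043 ] [180.   -0.  -85.7] F [-0.1  0.5 -0.7] M [ 0.06 -0.   -0.03] op 0.006 ff 0.0 [ -9.2  30.7  -8.6   0.  -50.6  13.5]
False
t 9.92 [ 0.4144 -0.2686  0.0429] [-180.    -0.   -85.7] F [ 0.5 -0.6 -0.8] M [ 0.05 -0.   -0.03] op 0.004 ff 0.0 [-14.1  19.3 -29.    0.  -41.6  18.4]
t 10.65 [ 0.414  -0.2686  0.043 ] [-180.    -0.   -85.7] F [-0.2  0.7 -0.5] M [ 0.07 -0.01 -0.01] op 0.277 ff 0.0 [-14.1  19.3 -29.1  -0.  -41.7  18.4]
spool [0.722 0.12  0.08 ] 0.16
cab_drawer0_handle [ 0.634 -0.391  0.085] 0.63
cab_drawer0_handle [0.717 0.121 0.083] 0.57
```

View pics/t2.png

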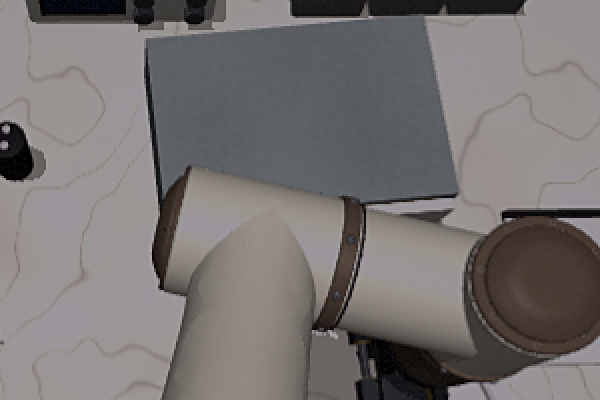

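The gripper shut on nothing (opening 0.004), so the grasp missed. The arm hides the drawer in this picture, so I look with the wrist camera.

Run:
```python
from h import *
f=env.grab_frame("wrist")
cv2.imwrite("pics/w2.png",f["image"]); st()
for t in ["cap","spool","plug","cab_drawer0_handle"]:
    for r in env.search_frame(f,t)[:3]: print(t,np.round(r["xyz"],3),round(r["score"],2))
print(proj(f,[[.414,-.269,.062],[.58,-.256,.062]]).round(0))
```

```text
t 11.88 [ 0.4137 -0.2685  0.1992] [179.9   0.  -85.7] F [0.4 0.2 0.7] M [ 0.08 -0.04 -0.02] op 0.279 ff 0.0 [-14.1   8.9 -16.9  -0.  -64.3  18.4]
cap [ 0.623 -0.299  0.068] 0.32
spool [ 0.686 -0.345  0.032] 0.6
cab_drawer0_handle [ 0.625 -0.294  0.066] 0.8
[[322. 175.]
 [163. 176.]]
```

View pics/w2.png

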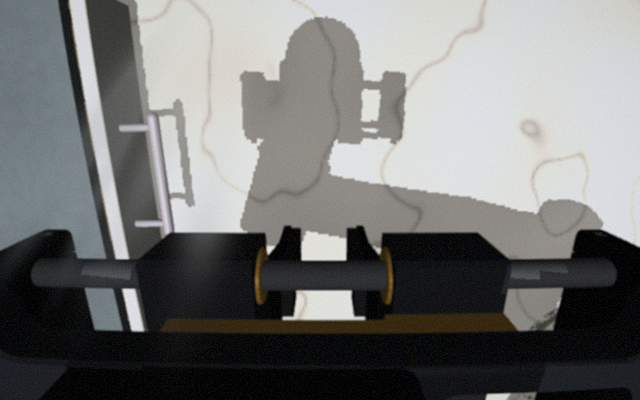

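Run:
```python
from h import *
w2=env.grab_frame("wrist"); top=env.grab_frame("top"); side=env.grab_frame("side")
w1=dict(w2); w1["position"]=[.581,-.328,.392]; w1["orientation"]=[-15.7,0,-175.6]
def tri(obs):
    A=np.zeros((3,3));b=np.zeros(3)
    for f,p in obs:
        o,d=ray(f,[p]); d=d[0]/np.linalg.norm(d); M=np.eye(3)-np.outer(d,d); A+=M;b+=M@o
    return np.linalg.solve(A,b)
# upper attachment post junction, in w1 and w2, and far bar end
print("bar upper post w1/w2",tri([(w1,(316,125)),(w2,(153,128))]))
print("bar lower post w1/w2",tri([(w1,(316,222)),(w2,(166,223))]))
print("ends top/side",tri([(top,(381,181)),(side,(382,228))]),tri([(top,(431,176)),(side,(430,248))]))
print("w2 orient",np.round(w2["orientation"],2),np.round(w2["position"],3),w2["D"])
cv2.imwrite("pics/sidecrop.png",cv2.resize(side["image"][120:320,320:560],(720,600)))
```

```text
bar upper post w1/w2 [ 0.58653674 -0.30574593  0.06699184]
bar lower post w1/w2 [ 0.57939445 -0.20448604  0.06552628]
ends top/side [ 0.57738617 -0.19607328  0.05574439] [ 0.58507206 -0.31815386  0.06887712]
w2 orient [-1.566e+01 -6.000e-02 -1.757e+02] [ 0.419 -0.341  0.392] [-0.04938878  0.          0.          0.          0.        ]
```

View pics/sidecrop.png

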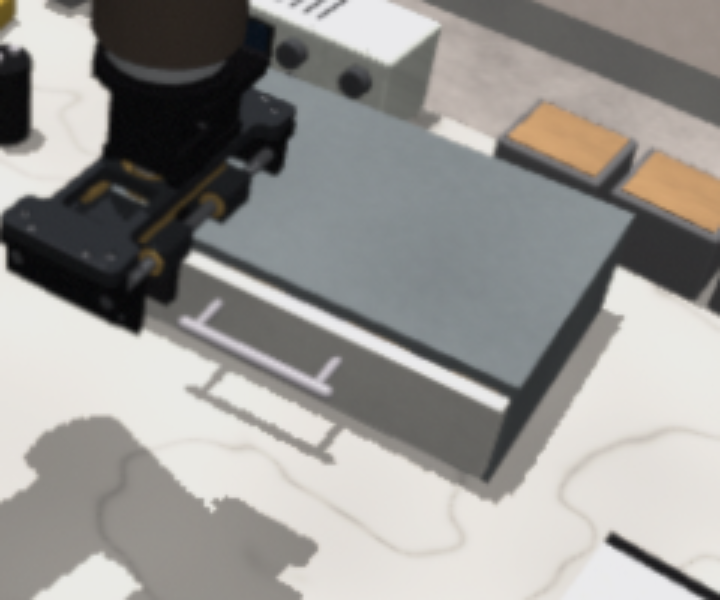

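Run:
```python
from h import *
side=env.grab_frame("side"); w=env.grab_frame("wrist"); s=st(); p=np.array(s["position"])
for dz in (0,.019,.07): 
    q=proj(side,p+[0,0,dz])[0]; print(dz,q.round(1),"crop",((q-[320,120])*3).round(0),"wrist",proj(w,p+[0,0,dz]).round(0))
top=env.grab_frame("top"); print("top",proj(top,p).round(0))
```

```text
t 12.33 [ 0.414  -0.2686  0.2   ] [-180.    -0.   -85.7] F [-1.2 -0.9  0.4] M [ 0.09 -0.06  0.01] op 0.277 ff 0.0 [-14.1   8.8 -16.9   0.  -64.3  18.4]
0 [365.2 234. ] crop [136. 342.] wrist [[323. 222.]]
0.019 [366.  226.4] crop [138. 319.] wrist [[323. 234.]]
0.07 [368.  204.8] crop [144. 254.] wrist [[323. 281.]]
top [[432. 237.]]
```

Run:
```python
from h import *
env.move_straight([.414,-.2686,.02],rate=.25)
print(env.move_straight([.414,-.2686,-.06],rate=.05,force_limit=4)); st()
f=env.grab_frame("side"); cv2.imwrite("pics/side3.png",cv2.resize(f["image"][160:320,280:480],(750,600)))
print((proj(f,[.414,-.2686,0])-[280,160])*3.75)
```

```text
True
t 14.24 [ 0.4139 -0.2686 -0.0288] [179.9   0.  -85.6] F [-0.9  1.2  7.5] M [ 0.4   0.25 -0.01] op 0.281 ff 3.9 [-14.1  26.1 -32.7   0.1 -31.3  18.4]
[[293.90242233 536.52833494]]
```

View pics/side3.png

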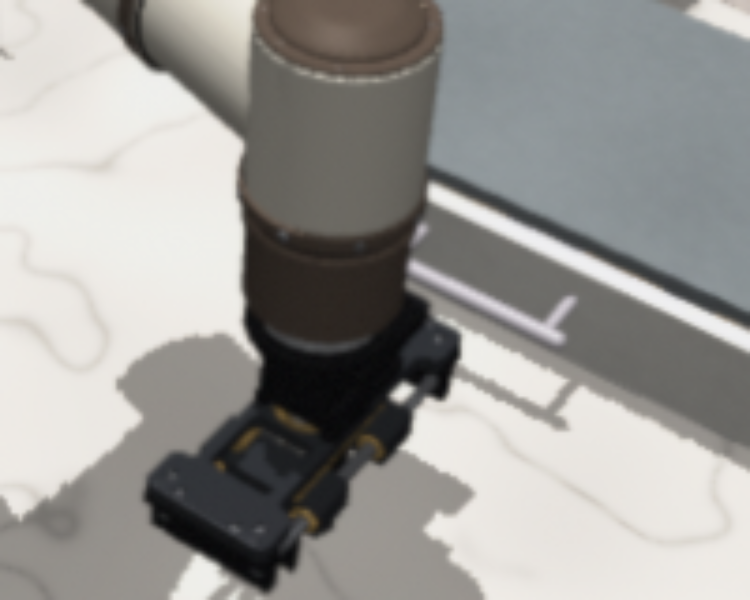

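The bench stopped the fingers at a reported TCP z of −0.0288, so the real fingertips sit 28 mm above the reported TCP. That explains the miss: the fingers closed above the bar. From here I add this 28 mm offset. Because the shorter fingers leave less body clearance, I'll hook the shut fingers behind the bar instead of gripping it.

```bash
cat >> h.py <<'E'
DZ=0.028   # real tips are DZ above the reported TCP
yaw=np.radians(4.3); u=np.array([np.cos(yaw),np.sin(yaw),0]); v=np.array([-np.sin(yaw),np.cos(yaw),0])
E
python3 - <<'E'
from h import *
env.move_straight([.414,-.2686,.15],rate=.3)
env.gripper_to(0,15)
g=np.array([.583,-.255,0])+u*.0195; R=[180,0,-175.7]
env.goto(g+[0,0,.12-DZ+.03],R)
hit=env.move_straight(g+[0,0,.050-DZ],R,rate=.12,force_limit=5); st()
if not hit:
    print(env.move_straight(g-u*.187+[0,0,.050-DZ],R,rate=.1,force_limit=15)); st()
E
```

```text
t 18.23 [ 0.6032 -0.2538  0.0229] [-1.800e+02  1.000e-01 -1.757e+02] F [0.6 0.7 0.2] M [ 0.1  -0.15 -0.  ] op 0.005 ff 0.0 [ -8.7  33.6  -6.7   0.  -49.6 -77. ]
False
t 20.25 [ 0.4176 -0.2676  0.0222] [-1.800e+02  1.000e-01 -1.757e+02] F [ 4.3  1.7 -1.6] M [ 0.58 -1.58 -0.04] op 0.005 ff 2.5 [-13.9  21.3 -30.   -0.  -38.6 -71.8]
```

Run:
```python
from h import *
p=np.array(env.read_state()["position"])
env.move_straight(p+u*.008,rate=.05)
env.move_straight(p+u*.008+[0,0,.15],rate=.25)
env.gripper_to(.8)
f=env.grab_frame("wrist"); cv2.imwrite("pics/w3.png",f["image"]); st()
for t in ["cap","spool","plug","cab_drawer0_handle"]:
    for r in env.search_frame(f,t)[:3]: print(t,np.round(r["xyz"],3),round(r["score"],2),proj(f,r["xyz"]).round(0))
```

```text
t 22.69 [ 0.4256 -0.267   0.1722] [ 180.    -0.  -175.7] F [ 0.2  0.2 -0.1] M [ 0.09 -0.18  0.01] op 0.797 ff 0.0 [-13.6  11.1 -18.3  -0.  -60.6 -72.1]
cap [ 0.494 -0.261  0.062] 0.64 [[323. 249.]]
spool [ 0.503 -0.369  0.032] 0.64 [[225. 238.]]
plug [ 0.489 -0.148  0.039] 0.69 [[427. 242.]]
cab_drawer0_handle [ 0.458 -0.265  0.045] 0.85 [[322. 210.]]
```

View pics/w3.png

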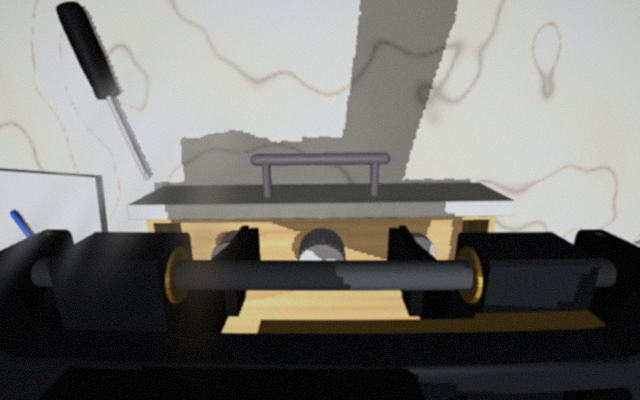

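The drawer is fully open. The cap is in the middle at (322,248), the spool at (225,238) and the plug at (427,242). I move over it for an unobstructed measurement.

Run:
```python
from h import *
env.move_straight([.505,-.261,.172],rate=.2)
f=env.grab_frame("wrist"); im=f["image"].copy(); st()
for r in env.search_frame(f,"cap")[:2]: print(np.round(r["xyz"],3),round(r["score"],2))
tr=env.trace(f,"cap")
if tr:
    m=tr[0]["mask"]; ys,xs=np.nonzero(m); print("mask",xs.min(),xs.max(),ys.min(),ys.max(),m.sum())
    print("corners at top plane",plane(f,[(xs.min(),ys.mean()),(xs.max(),ys.mean()),(xs.mean(),ys.min()),(xs.mean(),ys.max())],.068).round(4))
    im[m,2]=255
a=np.linspace(0,2*np.pi,60)
c=np.array(env.search_frame(f,"cap")[0]["xyz"])
cv2.imwrite("pics/w4.png",im)
```

```text
t 23.49 [ 0.5042 -0.2608  0.1717] [ 1.800e+02 -1.000e-01 -1.757e+02] F [0.2 0.5 0.7] M [ 0.06 -0.17  0.05] op 0.802 ff 0.0 [-11.   17.5  -9.6  -0.  -63.  -74.7]
[ 0.508 -0.263  0.063] 0.77
mask 295 346 157 214 2327
corners at top plane [[ 0.5076 -0.2857  0.068 ]
 [ 0.504  -0.2381  0.068 ]
 [ 0.4784 -0.2636  0.068 ]
 [ 0.5332 -0.2596  0.068 ]]
```

View pics/w4.png

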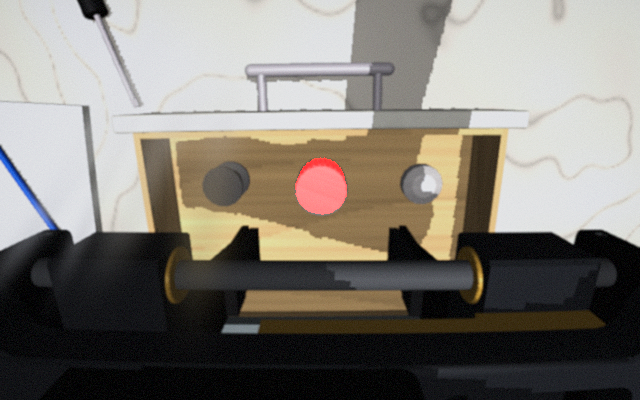

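The cap's top disc is centred at about (320,188), which gives (0.5085, −0.262). That agrees with the 70 mm expected behind the drawer front. Next I grasp, lift, and look at the spigot.

Run:
```python
from h import *
c=np.array([.5085,-.2622,0]); R=[180,0,-175.7]
env.move_straight(c+[0,0,.11-DZ],R,rate=.2)
hit=env.move_straight(c+[0,0,.040-DZ],R,rate=.1,force_limit=5); st()
assert not hit
env.gripper_to(0,45); st()
env.move_straight(c+[0,0,.17-DZ],rate=.2); s=st()
assert s["opening"]>.5
env.goto([.565,.234,.20-DZ],R); 
f=env.grab_frame("wrist"); st(); im=f["image"].copy()
for r in env.search_frame(f,"load_seat")[:3]: print(np.round(r["xyz"],4),round(r["score"],2))
a=np.linspace(0,2*np.pi,80)
for r,z in ((.011,.1),(.015,.07)):
    for q in proj(f,np.c_[.532+r*np.cos(a),.234+r*np.sin(a),0*a+z]): cv2.circle(im,tuple(int(k) for k in q),0,(0,0,255),-1)
q=proj(f,[.532,.234,.08])[0].astype(int); print(q)
y0,x0=max(q[1]-50,0),q[0]-66
cv2.imwrite("pics/w5.png",cv2.resize(im[y0:y0+100,x0:x0+132],None,fx=6,fy=6,interpolation=0)); print(x0,y0)
np.save("w5.npy",f,allow_pickle=True)
```

```text
t 25.09 [ 0.5092 -0.2624  0.0127] [-1.800e+02  1.000e-01 -1.757e+02] F [ 0.5 -0.5 -0.6] M [ 0.07 -0.18 -0.02] op 0.802 ff 0.0 [-11.1  28.  -19.6   0.  -42.4 -74.6]
t 25.62 [ 0.5087 -0.2623  0.0124] [-180.     0.  -175.7] F [-0.4  1.6  2.3] M [ 0.21 -0.07  0.01] op 0.549 ff 45.0 [-11.1  28.  -19.6   0.  -42.4 -74.6]
t 26.43 [ 0.5074 -0.2617  0.1405] [ 1.799e+02 -1.000e-01 -1.757e+02] F [ 0.4 -0.7 -0.7] M [ 0.06 -0.15 -0.02] op 0.547 ff 45.0 [-11.1  19.4 -11.6  -0.1 -59.2 -74.6]
t 28.29 [0.5653 0.2329 0.1719] [-180.    -0.  -175.8] F [-0.2 -0.4 -1.1] M [ 0.08 -0.17  0.01] op 0.549 ff 45.0 [  37.5   21.6   -3.4    0.   -65.  -123.3]
[0.5132 0.2409 0.0705] 0.86
[325 151]
259 101
```

View pics/w5.png

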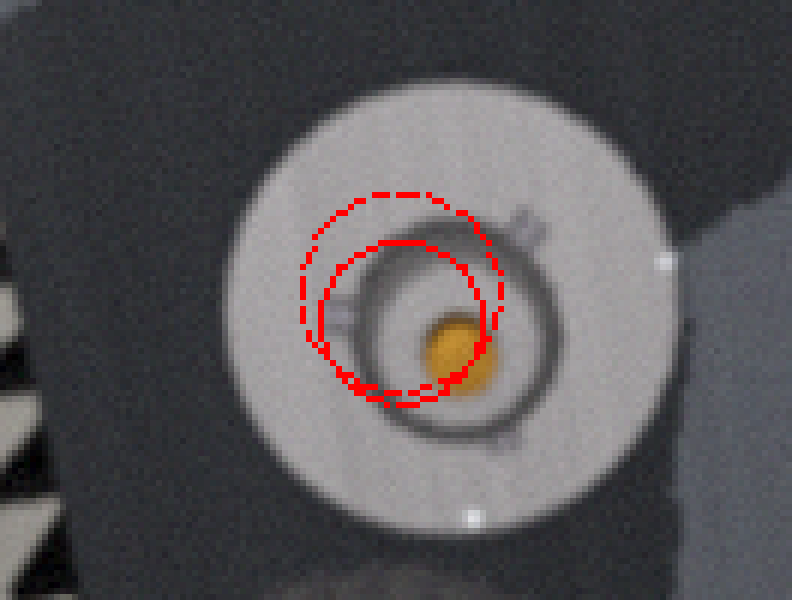

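The spigot's top disc is centred at (335.2,157.3), the base ring at (333.7,151.5) and the brass tip at (335.2,159.8). My red rings at (0.532, 0.234) are about 10 px off, so I recompute.

Run:
```python
from h import *
f=np.load("w5.npy",allow_pickle=True).item()
for p,z in (((335.2,157.3),.1),((333.7,151.5),.071),((335.2,159.8),.112)): print(plane(f,[p],z).round(4))
top=env.grab_frame("top"); side=env.grab_frame("side")
# tip of spring / spigot seen by fixed cameras: project candidates
for x,y in ((.532,.234),(.54,.226)): print(proj(top,[x,y,.1]).round(1),proj(side,[x,y,.1]).round(1))
# second wrist view from another place
env.move_straight([.565,.215,.20-DZ],rate=.2); w=env.grab_frame("wrist"); np.save("w6.npy",w,allow_pickle=True)
im=w["image"]; hsv=cv2.cvtColor(im,cv2.COLOR_BGR2HSV)
for g,name in ((f,"w5"),(w,"w6")):
    q=proj(g,[.54,.226,.1])[0].astype(int); sub=g["image"][q[1]-45:q[1]+45,q[0]-60:q[0]+60]
    h=cv2.cvtColor(sub,cv2.COLOR_BGR2HSV); m=((h[...,1]>120)&(h[...,2]>100)&(h[...,0]>8)&(h[...,0]<35))
    ys,xs=np.nonzero(m); p=(xs.mean()+q[0]-60,ys.mean()+q[1]-45); print(name,m.sum(),p,plane(g,[p],.1115).round(4))
    big=cv2.inRange(cv2.cvtColor(sub,cv2.COLOR_BGR2GRAY),120,255)
    cs=max(cv2.findContours(big,cv2.RETR_EXTERNAL,cv2.CHAIN_APPROX_NONE)[0],key=cv2.contourArea)
    (cx,cy),r=cv2.minEnclosingCircle(cs); e=cv2.fitEllipse(cs); print("ring",e,plane(g,[(e[0][0]+q[0]-60,e[0][1]+q[1]-45)],.0705).round(4))
st()
```

```text
[[0.5334 0.2416 0.1   ]]
[[0.5328 0.2413 0.071 ]]
[[0.5334 0.2412 0.112 ]]
[[203.7 195.2]] [[239.4 148.2]]
[[207.3 191.9]] [[243.7 148.1]]
w5 113 (np.float64(335.283185840708), np.float64(159.82300884955754)) [[0.5335 0.2413 0.1115]]
ring ((78.87736511230469, 34.353919982910156), (72.2843017578125, 74.72783660888672), 82.37599182128906) [[0.5336 0.2415 0.0705]]
w6 111 (np.float64(359.2792792792793), np.float64(161.64864864864865)) [[0.5336 0.2413 0.1115]]
ring ((77.2164535522461, 34.081581115722656), (71.67910766601562, 75.7188491821289), 82.88182067871094) [[0.5338 0.242  0.0705]]
t 28.74 [0.5652 0.2145 0.1722] [ 180.     0.  -175.8] F [ 0.3  0.4 -0.5] M [ 0.01 -0.15  0.01] op 0.542 ff 45.0 [  36.1   20.9   -4.4    0.   -64.6 -121.9]
```

Run:
```python
from h import *
for n,(x,y) in (("top",(204,195)),("side",(239,148))):
    f=env.grab_frame(n); im=cv2.imread(f"pics/{n}0.png"); sub=im[y-14:y+15,x-18:x+19]
    h=cv2.cvtColor(sub,cv2.COLOR_BGR2HSV); m=((h[...,1]>90)&(h[...,2]>70)&(h[...,0]>8)&(h[...,0]<35))
    ys,xs=np.nonzero(m); p=(xs.mean()+x-18,ys.mean()+y-14); print(n,m.sum(),p,plane(f,[p],.11).round(4))
    big=cv2.inRange(cv2.cvtColor(sub,cv2.COLOR_BGR2GRAY),110,255); ys,xs=np.nonzero(big); 
    print("ring",xs.min()+x-18,xs.max()+x-18,ys.min()+y-14,ys.max()+y-14, plane(f,[((xs.min()+xs.max())/2+x-18,(ys.min()+ys.max())/2+y-14)],.0705).round(4))
    print("proj of wrist est",proj(f,[.5335,.2414,.1115]).round(1))
w=env.grab_frame("wrist")
tr=env.trace(w,"cap"); st()
for t in tr[:2]:
    ys,xs=np.nonzero(t["mask"]); print("cap",t["score"],xs.min(),xs.max(),ys.min(),ys.max(),len(xs))
```

```text
top 13 (np.float64(199.6153846153846), np.float64(193.3846153846154)) [[0.534  0.2411 0.11  ]]
ring 191 217 184 209 [[0.5359 0.2414 0.0705]]
proj of wrist est [[199.3 193.4]]
side 14 (np.float64(238.5), np.float64(144.85714285714286)) [[0.5315 0.2356 0.11  ]]
ring 221 257 134 162 [[0.5589 0.2711 0.0705]]
proj of wrist est [[237.6 143.2]]
t 28.94 [0.5651 0.2153 0.172 ] [ 180.     0.  -175.7] F [ 0.5  0.  -2.2] M [ 0.05 -0.17  0.  ] op 0.547 ff 45.0 [  36.2   20.9   -4.4   -0.   -64.7 -121.9]
cap 0.58 274 373 195 314 6495
```

Run:
```python
from h import *
R=[180,0,-175.7]; a=[.5337,.2413]
env.move_straight([*a,.172],R,rate=.2)
env.move_straight([*a,.105],R,rate=.15); st()
print(env.move_straight([*a,.060],R,rate=.04,force_limit=4)); st(); env.dwell(.1); st()
```

```text
t 29.90 [0.5346 0.2413 0.1055] [-1.800e+02  1.000e-01 -1.757e+02] F [ 0.3  0.7 -0.4] M [ 0.1  -0.18  0.04] op 0.549 ff 45.0 [  40.1   22.7  -12.2    0.   -55.1 -125.9]
True
t 30.64 [0.5337 0.2412 0.076 ] [-179.9   -0.  -175.7] F [-1.1 -0.9  4. ] M [0.06 0.11 0.02] op 0.546 ff 45.0 [  40.2   24.5  -14.1    0.   -51.4 -125.9]
t 30.74 [0.5336 0.2412 0.0761] [-180.    -0.  -175.7] F [-0.2 -0.4  3.9] M [ 0.06 -0.03  0.01] op 0.550 ff 45.0 [  40.2   24.5  -14.1    0.   -51.4 -125.9]
```

The cap stands on the pins: TCP z is 0.076, as predicted, with a 4 N push. Next comes the turning search.

Run:
```python
from h import *
a=[.5337,.2413]
for k in range(1,19):
    R=[180,0,-175.7+7*k]
    env.move_straight([*a,.0762],R,rate=.15)
    hit=env.move_straight([*a,.0705],R,rate=.04,force_limit=4)
    s=env.read_state(); print(7*k,hit,round(s["clock"],2),np.round(s["position"][2],4),np.round(s["force"],1),np.round(s["wrist_torque"],2),np.round(s["tool_rot"][2],1))
    if s["position"][2]<.0735 or s["clock"]>55: break
st()
```

```text
7 True 31.23 0.0755 [-3.3  0.2  8.4] [0.08 0.86 0.01] -168.7
14 True 31.7 0.0758 [-2.  -0.7  8.5] [-0.12  0.76 -0.02] -161.7
21 True 32.17 0.0756 [-3.4 -1.   7.5] [-0.05  0.76  0.01] -154.8
28 True 32.65 0.0745 [-1.  -0.4  5.6] [0.09 0.47 0.08] -147.7
35 True 33.12 0.071 [ 3.4 -2.8 -3.2] [-0.81 -1.16  0.23] -140.8
t 33.12 [0.5347 0.2406 0.071 ] [-179.9    0.  -140.8] F [ 3.4 -2.8 -3.2] M [-0.81 -1.16  0.23] op 0.544 ff 45.0 [ 40.1  24.8 -14.5   0.2 -50.7 -91. ]
```

The keyways dropped at about 35° (z = 0.071). I centre the angle and then press home.

Run:
```python
from h import *
a=[.5337,.2413]
env.dwell(.1); st()
R=[180,0,-175.7+37]
env.move_straight([*a,.0705],R,rate=.1); env.dwell(.1); st()
print(env.move_straight([*a,.063],R,rate=.04,force_limit=18)); st(); env.dwell(.2); st()
```

```text
t 33.23 [0.5346 0.2405 0.0709] [-179.9   -0.  -140.7] F [ 3.  -3.2 -5.7] M [-0.83 -1.29  0.24] op 0.549 ff 45.0 [ 40.1  24.8 -14.5   0.2 -50.7 -90.9]
t 33.58 [0.5341 0.2413 0.0703] [-180.     0.  -138.8] F [ 4.2 -2.4 -4.6] M [-0.53 -1.53  0.1 ] op 0.542 ff 45.0 [ 40.1  24.8 -14.5   0.  -50.6 -88.9]
False
t 33.92 [0.5342 0.2414 0.0638] [-1.800e+02  1.000e-01 -1.387e+02] F [ 4.  -3.4  2.2] M [-0.83 -1.02  0.14] op 0.546 ff 45.0 [ 40.2  25.3 -14.9   0.  -49.8 -88.9]
t 34.12 [0.5342 0.2414 0.0636] [-1.800e+02  1.000e-01 -1.387e+02] F [ 3.4 -3.3  2.7] M [-0.86 -1.13  0.06] op 0.548 ff 45.0 [ 40.2  25.3 -14.9   0.  -49.8 -88.9]
```

Run:
```python
from h import *
R=[180,0,-138.7]; a=[.5345,.2406]
env.move_straight([*a,.0632],R,rate=.05); st()
print(env.move_straight([*a,.0575],R,rate=.03,force_limit=18)); st(); env.dwell(.3); st()
```

```text
t 34.37 [0.5343 0.2412 0.0636] [ 180.     0.  -138.7] F [0.4 0.6 6. ] M [-0.08 -0.19  0.12] op 0.547 ff 45.0 [ 40.1  25.3 -14.8  -0.  -49.8 -88.8]
True
t 34.59 [0.5341 0.2406 0.0615] [-1.800e+02 -1.000e-01 -1.386e+02] F [-1.6 -0.2  6.5] M [-0.15  0.34  0.02] op 0.547 ff 45.0 [ 40.1  25.5 -15.    0.1 -49.6 -88.7]
t 34.89 [0.5342 0.2406 0.0615] [-180.    -0.  -138.6] F [-1.3 -0.2  5.5] M [-0.12  0.29  0.06] op 0.549 ff 45.0 [ 40.1  25.4 -15.    0.1 -49.6 -88.7]
```

Run:
```python
from h import *
R=[180,0,-138.6]; a=[.5343,.2408]
for lim in (12,25):
    print(env.move_straight([*a,.056],R,rate=.015,force_limit=lim)); st(); env.dwell(.2); st()
f=env.grab_frame("side"); q=proj(f,[.534,.241,.09])[0].astype(int); print(q)
cv2.imwrite("pics/s7.png",cv2.resize(f["image"][q[1]-50:q[1]+50,q[0]-66:q[0]+66],None,fx=6,fy=6,interpolation=2))
```

```text
True
t 35.15 [0.5342 0.2406 0.0616] [-1.799e+02 -1.000e-01 -1.385e+02] F [-2.1 -0.   5. ] M [-0.    0.3   0.05] op 0.546 ff 45.0 [ 40.1  25.4 -15.    0.1 -49.6 -88.7]
t 35.35 [0.5341 0.2406 0.0616] [-1.799e+02 -1.000e-01 -1.385e+02] F [-0.8 -0.8  4.7] M [0.08 0.25 0.05] op 0.549 ff 45.0 [ 40.1  25.4 -15.    0.1 -49.6 -88.7]
True
t 35.69 [0.5342 0.2405 0.0615] [-1.799e+02 -1.000e-01 -1.385e+02] F [-2.1  1.1  5.8] M [0.02 0.3  0.04] op 0.545 ff 45.0 [ 40.1  25.4 -15.    0.1 -49.6 -88.7]
t 35.89 [0.5342 0.2405 0.0615] [-1.799e+02 -1.000e-01 -1.385e+02] F [-1.2 -0.   5.2] M [0.04 0.31 0.02] op 0.551 ff 45.0 [ 40.1  25.4 -15.    0.1 -49.6 -88.7]
[238 150]
```

View pics/s7.png

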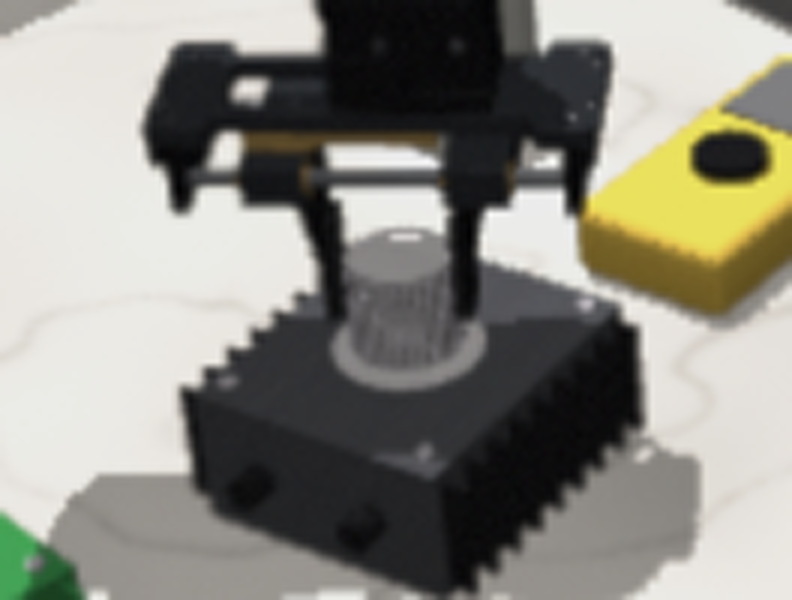

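Run:
```python
from h import *
env.gripper_to(0,60)
for dyaw,dx,dy in ((0,0,0),(2.5,0,0),(-2.5,0,0),(0,-.0006,.0006)):
    R=[180,0,-138.6+dyaw]; a=[.5342+dx,.2408+dy]
    env.move_straight([*a,.0618],R,rate=.05); 
    h=env.move_straight([*a,.057],R,rate=.02,force_limit=25); print(dyaw,dx,h); st()
R=[180,0,-138.6]; a=[.5342,.2408]
for z in (.0612,.0606,.0600):
    env.move_straight([*a,z],R,rate=.02); env.dwell(.2); st()
```

```text
0 0 True
t 36.67 [0.5341 0.2406 0.0615] [-1.799e+02 -1.000e-01 -1.385e+02] F [-1.6  0.4  5.4] M [-0.04  0.32  0.07] op 0.545 ff 60.0 [ 40.1  25.4 -15.    0.1 -49.6 -88.7]
2.5 0 True
t 37.17 [0.534  0.2408 0.0616] [-180.   -0. -136.] F [-1.2  1.   6. ] M [ 0.03  0.39 -0.02] op 0.544 ff 60.0 [ 40.1  25.4 -15.    0.1 -49.6 -86.2]
-2.5 0 True
t 37.67 [0.5343 0.2404 0.0614] [-1.799e+02 -1.000e-01 -1.408e+02] F [-0.7 -0.2  4.8] M [-0.08  0.18  0.24] op 0.548 ff 60.0 [ 40.1  25.5 -15.    0.1 -49.6 -91. ]
0 -0.0006 True
t 38.19 [0.5339 0.241  0.0615] [-179.9   -0.  -138.5] F [-1.1 -0.3  6.7] M [-0.19  0.23  0.11] op 0.544 ff 60.0 [ 40.2  25.4 -15.1   0.1 -49.5 -88.7]
t 38.64 [0.5339 0.2411 0.0615] [ 180.     0.  -138.6] F [-0.2 -1.5  7.1] M [-0.29 -0.06  0.12] op 0.542 ff 60.0 [ 40.1  25.4 -15.   -0.  -49.6 -88.7]
t 39.09 [0.534  0.2411 0.0614] [ 180.     0.  -138.6] F [-0.9 -1.6  8.2] M [-0.35  0.2   0.08] op 0.539 ff 60.0 [ 40.1  25.4 -15.   -0.  -49.5 -88.7]
t 39.54 [0.534  0.2411 0.0613] [ 180.     0.  -138.6] F [-1.5 -1.8 10.1] M [-0.36  0.51  0.13] op 0.546 ff 60.0 [ 40.1  25.4 -15.   -0.  -49.5 -88.7]
```

Run:
```python
from h import *
R=[180,0,-138.6]; a=[.5342,.2408]
for z in (.058,.055,.052):
    env.move_straight([*a,z],R,rate=.03); env.dwell(.15); st()
for d in (2,-2,0):
    env.move_straight([*a,.052],[180,0,-138.6+d],rate=.02); st()
```

```text
t 39.94 [0.534  0.241  0.0611] [-180.     0.  -138.5] F [-5.5 -3.3 19.9] M [-0.61  1.49  0.12] op 0.545 ff 60.0 [ 40.1  25.4 -15.1   0.  -49.4 -88.7]
t 40.34 [0.534  0.2409 0.0608] [-1.799e+02  1.000e-01 -1.385e+02] F [-10.9  -4.3  32.8] M [-0.92  3.14  0.22] op 0.546 ff 60.0 [ 40.1  25.4 -15.2   0.1 -49.3 -88.7]
t 40.74 [0.5339 0.2407 0.0605] [-1.799e+02  1.000e-01 -1.384e+02] F [-17.7  -7.1  44.8] M [-1.28  4.78  0.2 ] op 0.541 ff 60.0 [ 40.2  25.4 -15.2   0.1 -49.2 -88.7]
t 40.99 [0.5348 0.2408 0.0602] [-179.9    0.2 -136.4] F [-13.8  -6.2  42. ] M [-1.42  3.8   0.19] op 0.543 ff 60.0 [ 40.1  25.5 -15.2   0.2 -49.1 -86.7]
t 41.24 [0.5346 0.2401 0.0601] [-1.798e+02  1.000e-01 -1.404e+02] F [-13.3  -8.5  41.7] M [-2.05  3.63  0.31] op 0.546 ff 60.0 [ 40.1  25.5 -15.3   0.2 -49.2 -90.7]
t 41.49 [0.535  0.2401 0.06  ] [-1.798e+02  1.000e-01 -1.384e+02] F [-12.   -7.9  40. ] M [-2.03  3.23  0.26] op 0.545 ff 60.0 [ 40.1  25.5 -15.3   0.2 -49.1 -88.6]
```

The stop is hard at 45 N and the cap turns freely ±2°, so it looks home. To confirm, I lift slowly and find where the spring loses contact. That should be 8 mm above home.

Run:
```python
from h import *
R=[180,0,-138.6]; a=[.5341,.2409]
def rd():
    L=[]
    for _ in range(4): env.dwell(.04); s=env.read_state(); L.append([s["position"][2],*s["force"]])
    return np.mean(L,0)
for z in (.0625,.0655,.0665,.0675,.0685,.0693,.07,.0708,.0716):
    env.move_straight([*a,z],R,rate=.03); r=rd(); print(z,r[0].round(4),r[1:].round(1))
for z in (.0625,.0605,.0565):
    env.move_straight([*a,z],R,rate=.03); r=rd(); print("dn",z,r[0].round(4),r[1:].round(1))
st()
```

```text
0.0625 0.0626 [ 0.5 -3.4  7.6]
0.0655 0.0654 [ 1.  -3.   5.5]
0.0665 0.0662 [ 1.2 -3.2  3. ]
0.0675 0.0673 [ 0.9 -3.5  2.7]
0.0685 0.0683 [ 1.2 -2.5  0.1]
0.0693 0.0689 [ 1.1 -2.3 -3. ]
0.07 0.07 [ 0.5 -2.2 -2.4]
0.0708 0.071 [ 0.6 -1.8 -1.5]
0.0716 0.0718 [-0.2 -1.7 -0.9]
dn 0.0625 0.0629 [-0.4 -3.5  3.9]
dn 0.0605 0.0611 [-0.6 -3.8  5.7]
dn 0.0565 0.0606 [-8.2 -6.2 23. ]
t 46.98 [0.5343 0.2406 0.0606] [-1.799e+02  1.000e-01 -1.385e+02] F [-8.  -6.4 23.3] M [-1.57  2.2   0.17] op 0.545 ff 60.0 [ 40.1  25.5 -15.1   0.1 -49.3 -88.7]
```

The spring let go at z of about 0.0687 and the hard stop is at 0.0608, which is 8 mm apart, so the cap is fully home. It is held there with 23 N down and a 60 N grip. I hand in.

Run:
```python
from h import *
st(); print(env.close_job())
```

```text
t 46.98 [0.5343 0.2406 0.0606] [-1.799e+02  1.000e-01 -1.385e+02] F [-8.  -6.4 23.3] M [-1.57  2.2   0.17] op 0.545 ff 60.0 [ 40.1  25.5 -15.1   0.1 -49.3 -88.7]
the job is handed in; nothing more can be done
None
```

I handed the job in at 47 s: the drawer is open, and the cap is keyed over the pins, pressed home flush on the steel box, and still gripped and held down with about 23 N; the spool and plug were left in the drawer, and the can was not touched.

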